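# Hang the empty picking bin on the louvred panel

### The arm

A 7-joint arm with a two-finger parallel gripper is mounted at the origin on the work surface. World frame = base frame: x ahead of the robot, y to its left, z up, the work surface at z = 0. Lengths are in m, angles in rad, forces in N, time in s.
With the tool pointing down it reaches from about 0.35 to 0.9 m from the base axis. Payload 7.2 kg.
Tool frame: the origin (TCP) lies between the finger pads; the fingertips stand 8 mm ahead of it and the grasp point (between the pads) lies 11 mm behind it (r.tip_extent is the distance from the TCP to the fingertips, in m); z points along the fingers, y is the line along which they close (so a half turn about z gives the same grasp; the last joint's range is limited). The gripper opens to 85 mm and grips with 20 to 120 N. Pads are 22 mm wide; open, the fingers measure 114 mm over their backs; the gripper's body (76 mm by 85 mm) begins 54 mm behind the grasp point. The pads swing forward as they close: fully open they stand 13 mm farther back than shut.
Start: joints at [-1.296, 0.411, -0.013, 1.596, 0.006, 1.134, -0.082], TCP at [0.21, 0.589, 0.239] pointing down, gripper open.
Joint ranges: [-2.95, 2.95], [-0.29, 1.99], [-1.47, 1.44], [0.14, 2.54], [-1.03, 4.17], [0.13, 1.85], [-2.86, 2.86]. Speed limits (rad/s): [2.39, 2.39, 3.01, 3.01, 3.14, 3.14, 3.14].

### API

Orientations are given as a unit quaternion [x, y, z, w].
In Python, from station import get_state, optics, order, r gives the robot as it stands.
- The arm moves only by the shell command python3 -m handwheel 'ROWS' [FORCE]. ROWS is JSON, a list that holds one entry, the list of rows, each a list of 7 numbers: the turn, a rotation vector about the tool's x, y, z in units of 6 degrees (1.0 is 6 degrees), then the shift along the tool's x, y, z in units of 30 mm (1.0 is 30 mm), then the closure, from -1 (fully open) to 1 (shut). In form: [[[ax, ay, az, dx, dy, dz, fingers], ...]]. A call has exactly 8 rows; each row shifts and turns the commanded pose from where the row before left it, along the tool's axes as they then stand; what a row does not reach is not made up. A row lasts 1/12 s, in which the tool goes at most 41.7 mm and 7.16 degrees, less where a joint would pass 70% of its speed; a pose out of reach is approached as far as the arm can. A call is refused whole if a number of a shift passes 1 or a number of a turn 1, either way. A call with a gripper value outside its range is refused whole. The fingers move at their own pace and stop on an object; FORCE is the grip in N (left out, the last holds). Time passes only in rows, so rows that do not move let the fingers close, or fill a call up. It gives the time, the measured TCP pose, the force, the opening and the grip force at its end, in the units of the state.
- get_state(): the state, without advancing time (a new reading comes with each control period).
- optics.capture(name): name is "side" or "top"; returns a dict with "pixels" (400x640x3 uint8, red, green, blue), "range_z" (400x640 float32, m along the optical axis (not along the pixel's ray), 0 where there is no reading), "intrinsics" (3x3 intrinsics, pixels), "R" (3x3) and "t" (3): a world point X has camera coordinates R X + t. Camera axes: x right, y down, z forward; pixel columns grow to the right and rows downward; lengths in m; the calibration is good to about 2 mm. A picture is of the moment at which its call begins.
- order.sign_off(): hands the job in; it is judged then, once.
The state is a dict: "time_s": time; "joint_positions": joint angles; "joint_vel": joint speeds; "joint_torque": joint torques, N m; "tcp_pos": TCP position; "orientation": TCP orientation; "force": force on the tool from outside, world axes, zero at the start; "ft_torque": the same for the moment, N m; "grip_width": finger opening in m; "grip_force": force on a finger pad.
Only numpy, scipy, OpenCV 4.12 (cv2) and the standard library are available. Lean on these libraries where they do the work, as an engineer would, in place of code of your own. Each camera call takes 0.05 s, during which the arm holds its last target. There are 200 camera calls.

### The job

Hang the empty red picking bin on the top louvre of the blue panel, in the gap between the two bins already hanging there: tip its front well up, feel its angled rear lip down behind the louvre's edge, then lower the front until the bin hangs level and fully home, its back flat against the louvres and its weight on the panel, before you let go. Work gently, never forcing or dropping the bin against the panel (keep it under 25 N), and leave the hanging bins and the goods on the bench where they are.

Things in the scene. Friction and masses are not known exactly. Their poses are not given: they have to be found in the camera images.
- bin_center (a point): Centre of the empty red plastic bin loose on the bench (about 0.2 kg), 36 mm above its underside, mid depth and width. Bin 120 deep (x), 96 wide (y), 72 high at the rear, open top. x points to the rear (lip side), z up. Floor and side walls 4 thick; sides 72 high over the rear half, scooped to 45 in front.
- bin_grip (a point): Grip point in the middle of the red bin's front wall, a thick upright wall to pinch from above: 12 mm thick (x), 96 wide, top 45 above the underside. The point is 12 below that top, at x = -54, z = -3 from the bin's centre; same axes as the bin.
- bin_lip (a point): Middle of the end edge of the red bin's hanging lip: flat strip 84 mm wide, 4 thick, falling rearward at 45 degrees from the top of the rear wall (outer face x = +60 from centre). Its underside leaves that face 66 above the bin's underside and runs 22 down the slope. The point is x = +77, z = +16 from the bin's centre; same axes.
- stand: Two grey slotted uprights, 236 mm high, fixed to the bench, carrying the blue louvred panel; origin on the bench below the middle of the panel's front face. x points into the panel (it faces -x), y along it, z up. Panel 360 wide, sheet 3 thick, front face at x = 0.
- stand_slot (a point): Point of the stand at x = -15, y = 0, 170 mm up: mid of the height range of the top louvre's edge. The panel is bolted 12 lower to 12 higher than this, differently each time, not reported: find it by feel or eye. Louvre: 3 thick blade along y leaning out of the sheet, rounded edge (3 diameter) at x = -15, foot 24 below on the sheet.
- stand_mouth (a point): Stand point at x = -7, y = 0, 170 mm up: mid of the mouth the lip goes down into, 13.5 wide from louvre edge to sheet face. Sheet is cut away behind the blade from its foot to 2 below its edge, plain from there to 38 above it. A level bin's lip is too wide to drop in; tipped front-up about 35 degrees the lip points nearly straight down and passes.
- stand_home (a point): Stand point where the red bin's centre is when hung home, if the louvre is at mid height: x = -76.5, y = 0, 143 mm up (else higher or lower with the louvre). Home: louvre edge in the corner between lip and rear wall, centre 27 below the edge, level, rear wall at x = -16.5 against this and a second like louvre 48 lower. Keep near y = 0, between the neighbours.
- bin_cartons (a joint): How far (m) the yellow bin has slid along the louvre towards the stand's +y. It is the red bin's twin in shape, 0.55 kg with cartons, hanging on the top louvre with its middle at y = +120 mm of the stand. A push of 2 N slides it.
- bin_tubes (a joint): How far (m) the green bin (same shape, 0.55 kg, holding orange tubes) has slid along the louvre towards the stand's +y; it hangs with its middle at y = -120 mm of the stand, so the free place between the two is 144 wide. A push of 2 N slides it.
- shampoo_center (a point): Orange shampoo bottle standing loose on the bench, 54 mm in diameter, 165 high; point on its axis 80 above the bench.
- tube_pack_center (a point): Clear pack of six green tubes standing loose on the bench, 50 x 90 x 115 mm high; point at its middle, 55 above the bench.
There are look-alikes about, which are no part of the job. Of the things that look like the part that bears bin_center, take the one that is farthest to the robot's left at the start.

How it is judged:
On the way:
1. with the bin's front tipped up by more than 15 degrees, the lip's end is at the mouth, between the louvre's edge line and the panel sheet (angle between bin_center's own z axis and vertical above 0.26 rad and x of bin_lip in the frame of stand above -0.0135 m and z of bin_lip in the frame of stand between 0.125 and 0.182 m), for 0.05 s.
At the end, for the whole second after the job is handed in: The red bin hangs at rest on the top louvre between its neighbours (within 35 mm of the panel's middle), its lip fully down behind the louvre: its back within 3 mm of home, level and square to the panel within 4 degrees, carried by the panel alone (x of bin_center in the frame of stand between -0.0795 and -0.0735 m and y of bin_center in the frame of stand between -0.035 and 0.035 m and z of bin_center in the frame of stand between 0.128 and 0.159 m and angle between bin_center's own z axis and vertical below 0.07 rad and angle between the x axis of bin_center and the x axis of stand, either way round below 0.07 rad and contact force between bin and stand above 0.8 N and linear speed of bin below 0.02 m/s); the robot touches nothing.
It fails at once if the bin is forced or dropped against the panel or its stand (more than 25 N) (contact force between bin and stand above 25 N).
It fails at once if the robot itself presses on the panel or stand (more than 10 N) (contact force between any of the arm, the fingers and stand above 10 N).
It fails at once if a hanging bin is shifted by more than 12 mm (value of joint any of bin_cartons, bin_tubes above 0.012 m or value of joint any of bin_cartons, bin_tubes below -0.012 m).
It fails at once if the bottle or the tube pack is shifted by more than 20 mm (distance of any of shampoo_center, tube_pack_center from where it was at the start of the episode above 0.02 m).
It also fails if it takes over 54 s, if anything falls off the work surface, if the arm or the gripper's body presses on something with over 40 N, if the wrist force passes 120 N, or if a joint passes its speed limit or range.

## Working session

There is one attempt and no reset: what is moved stays moved. The work goes in short steps, Python scripts to look and compute and a shell command to move; the robot and the scene stay as the last step left them, time stands still between calls to the robot, and variables do not carry over. Pictures are saved under pics/ and viewed, at most 10 in all, crops included, and the job is handed in when it is done.

```bash
mkdir -p pics; ls; cat > h.py <<'E'
from station import get_state, optics, order, r
import numpy as np, cv2
from scipy.spatial.transform import Rotation as Rot
def pt(c,u,v):
    z=c["range_z"][int(v),int(u)]; K=c["intrinsics"]
    p=np.array([(u-K[0,2])/K[0,0]*z,(v-K[1,2])/K[1,1]*z,z])
    return c["R"].T@(p-c["t"])
def cloud(c):
    z=c["range_z"];K=c["intrinsics"];v,u=np.mgrid[:400,:640]
    P=np.stack([(u-K[0,2])/K[0,0]*z,(v-K[1,2])/K[1,1]*z,z],-1)
    return (P-c["t"])@c["R"]
E
python3 - <<'E'
from h import *
for n in("side","top"):
    c=optics.capture(n); cv2.imwrite(f"pics/{n}0.png",c["pixels"][:,:,::-1]); np.savez(f"{n}0.npz",**c)
    print(n,c["R"].round(3).tolist(),c["t"].round(3), (-c["R"].T@c["t"]).round(3))
s=get_state();print(s["time_s"],s["tcp_pos"],s["orientation"],Rot.from_quat(s["orientation"]).as_matrix().round(3),s["force"])
E
```

```text
pics
side [[0.847, -0.531, -0.019], [-0.296, -0.443, -0.847], [0.441, 0.723, -0.532]] [-0.458  0.254  0.802] [ 0.11  -0.711  0.633]
top [[0.135, -0.991, -0.004], [-0.967, -0.131, -0.217], [0.215, 0.033, -0.976]] [-0.054  0.526  1.025] [ 0.296 -0.018  1.114]
0.1 [0.20997388 0.58824519 0.23854174] [ 1.70580120e-01  9.85343558e-01 -7.00091635e-04 -7.89710259e-05] [[-0.942  0.336 -0.   ]
 [ 0.336  0.942 -0.001]
 [-0.    -0.001 -1.   ]] [-0.351171    0.21413162 -0.19820888]
```

View pics/side0.png

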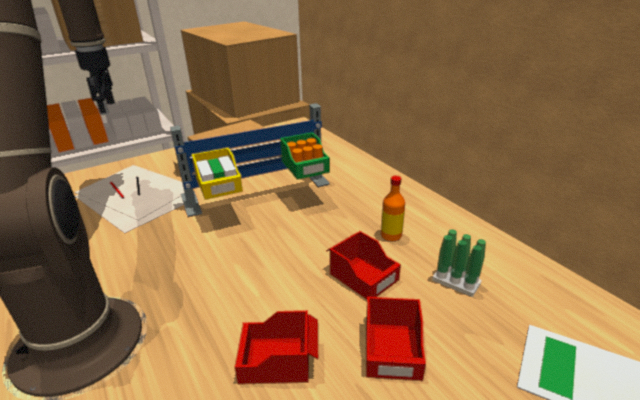

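View pics/top0.png

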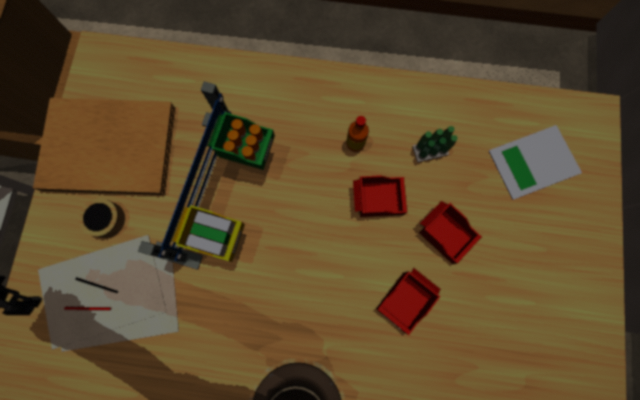

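The top view shows three red bins at (380,196), (408,300) and (450,232). The panel runs from (165,250) to (215,100), with the yellow bin at (210,233) and the green at (243,140). The bottle is at (358,133) and the tube pack at (435,145).

```bash
python3 - <<'E'
from h import *
c=dict(np.load("top0.npz"));P=cloud(c)
hsv=cv2.cvtColor(c["pixels"],cv2.COLOR_RGB2HSV)
m=(((hsv[...,0]<4)|(hsv[...,0]>174))&(hsv[...,1]>180)&(hsv[...,2]>50)).astype(np.uint8)
n,l,st,ce=cv2.connectedComponentsWithStats(m)
for i in range(1,n):
    if st[i,4]<500: continue
    Q=P[l==i]; z=Q[:,2]; print(ce[i].round(),st[i],Q.mean(0).round(3),np.percentile(z,[1,50,99]).round(3))
    top=Q[(z>.055)&(z<.09)]; print(" high pts",top.mean(0).round(3)); 
    r_=cv2.minAreaRect(Q[z>.03][:,:2].astype(np.float32)*1000); print(r_)
# panel: blue points
b=(hsv[...,0]>100)&(hsv[...,0]<125)&(hsv[...,1]>120)&(P[...,2]>.08)&(P[...,2]<.3)
B=P[b]; print("blue",len(B),B.min(0).round(3),B.max(0).round(3)); 
hi=B[B[:,2]>.19]; print(len(hi), cv2.minAreaRect(hi[:,:2].astype(np.float32)*1000), cv2.fitLine(hi[:,:2].astype(np.float32),cv2.DIST_HUBER,0,.01,.01).ravel())
s=dict(np.load("side0.npz"))
a=cv2.resize(c["pixels"][80:270,150:410],None,fx=3,fy=3,interpolation=cv2.INTER_CUBIC)
cv2.imwrite("pics/topcrop.png",np.clip(a[:,:,::-1]*1.6,0,255).astype(np.uint8)[:600,:800])
a=cv2.resize(s["pixels"][100:300,165:415],None,fx=3.0,fy=3.0,interpolation=cv2.INTER_CUBIC)
cv2.imwrite("pics/sidecrop.png",a[:,:,::-1])
E
```

```text
[379. 197.] [ 354  177   52   37 1468] [ 0.555 -0.142  0.026] [-0.     0.006  0.075]
 high pts [ 0.537 -0.094  0.067]
((450.0242004394531, -121.88912963867188), (148.72451782226562, 340.15765380859375), 79.73355865478516)
[448. 232.] [ 421  203   59   59 1523] [ 0.485 -0.33   0.028] [0.    0.006 0.075]
 high pts [ 0.507 -0.286  0.066]
((383.2731018066406, -217.64833068847656), (141.0729522705078, 411.5958251953125), 42.59238052368164)
[407. 301.] [ 378  270   61   64 1821] [ 0.298 -0.24   0.022] [-0.     0.006  0.074]
 high pts [ 0.345 -0.256  0.067]
((323.28173828125, -166.04315185546875), (263.6514587402344, 143.77157592773438), 71.89481353759766)
blue 770 [0.23 0.28 0.08] [0.713 0.626 0.256]
334 ((419.0509033203125, 379.51861572265625), (180.86575317382812, 594.3978271484375), 54.35201644897461) [ 0.9882398  -0.15291187  0.4817764   0.31443575]
```

View pics/topcrop.png

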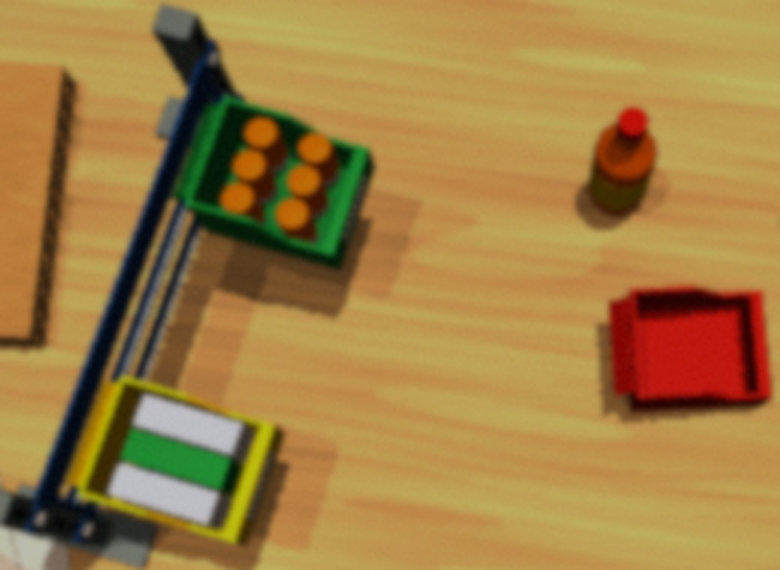

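View pics/sidecrop.png

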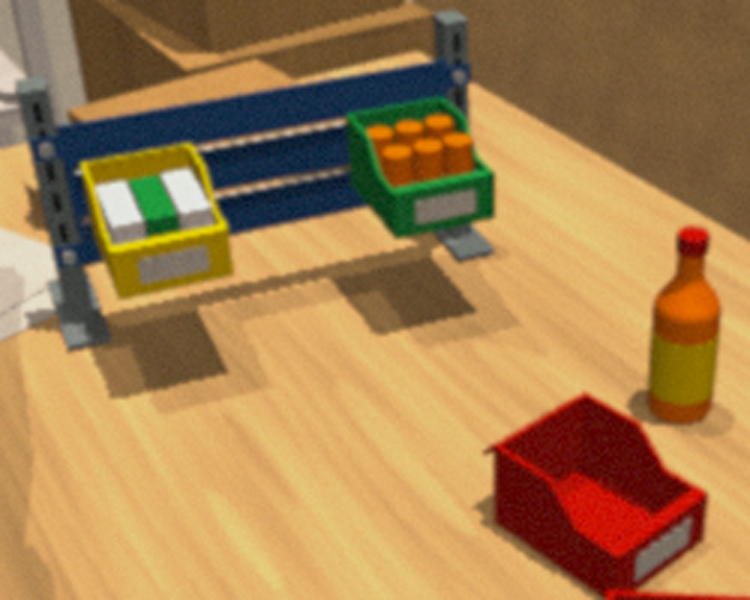

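The side crop confirms the red bin's labelled front wall faces away from the panel, with its lip toward it. In the top crop, the red front-wall outer corners are at (763,290) and (770,400), and the lip end runs from (612,303) to (618,397). The yellow front corners are (281,425) and (237,543), and the green ones (372,150) and (340,268).

```bash
cat >> h.py <<'E'
def ray(c,u,v,h):
    K=c["intrinsics"];o=-c["R"].T@c["t"]
    d=c["R"].T@np.array([(u-K[0,2])/K[0,0],(v-K[1,2])/K[1,1],1]); return o+d*(h-o[2])/d[2]
E
python3 - <<'E'
from h import *
c=dict(np.load("top0.npz"));P=cloud(c);f=lambda u,v,h:ray(c,150+(u-1)/3,80+(v-1)/3,h)
A,B=f(763,290,.045),f(770,400,.045);C,D=f(612,303,.052),f(618,397,.052)
print("front",A.round(4),B.round(4),np.linalg.norm(A-B)); print("lip",C.round(4),D.round(4),np.linalg.norm(C-D))
d=((C+D)/2-(A+B)/2)[:2];print("len (137)",np.linalg.norm(d),"yaw",np.degrees(np.arctan2(d[1],d[0])))
w=(A-B)[:2];print("yaw from front",np.degrees(np.arctan2(w[1],w[0]))+90)
# heights of neighbours' rims by depth
hsv=cv2.cvtColor(c["pixels"],cv2.COLOR_RGB2HSV)
for nm,lo,hi in(("yel",24,34),("grn",55,75)):
    m=(hsv[...,0]>lo)&(hsv[...,0]<hi)&(hsv[...,1]>120)&(P[...,2]>.1)&(P[...,2]<.26)&(np.mgrid[:400,:640][1]<290)
    Q=P[m];print(nm,len(Q),np.percentile(Q[:,2],[50,80,90,95,98,99.5]).round(4))
for nm,a,b in(("yel",(281,425),(237,543)),("grn",(372,150),(340,268))):
    for t in(.3,.5,.7):
        u=a[0]+t*(b[0]-a[0]);v=a[1]+t*(b[1]-a[1])
        print(nm,[pt(c,150+(u-k)/3,80+v/3).round(4)[2] for k in(2,6,10,14,18)])
    for h in(.14,.15,.16):
        a3,b3=f(*a,h),f(*b,h);print(h,a3.round(4),b3.round(4),np.linalg.norm(a3-b3))
# side view plane of panel
s=dict(np.load("side0.npz"));S=cloud(s);hs=cv2.cvtColor(s["pixels"],cv2.COLOR_RGB2HSV)
b=(hs[...,0]>100)&(hs[...,0]<125)&(hs[...,1]>130)&(S[...,2]>.05)&(S[...,2]<.26)&(S[...,1]>.2)&(S[...,1]<.7)
Q=S[b];print("panel",len(Q),Q.min(0),Q.max(0))
for z0,z1 in((.19,.25),(.15,.185),(.1,.14)):
    q=Q[(Q[:,2]>z0)&(Q[:,2]<z1)]
    L=cv2.fitLine(q[:,:2].astype(np.float32),cv2.DIST_HUBER,0,.001,.001).ravel();print(z0,len(q),L, q[:,2].max())
# column profile through gap at several columns
for u in(248,258,268):
    print(u,[tuple(np.r_[v,(S[v,u]*1000).round()].astype(int)) for v in range(126,178,2)])
E
```

```text
front [ 0.6154 -0.1997  0.045 ] [ 0.5179 -0.2147  0.045 ] 0.09866485312579358
lip [ 0.5839 -0.0686  0.052 ] [ 0.5015 -0.0836  0.052 ] 0.08372288078088923
len (137) 0.13327157880983806 yaw 100.38674665731281
yaw from front 98.74761897386857
yel 758 [0.1456 0.1699 0.1721 0.1729 0.1739 0.1745]
grn 1529 [0.1539 0.1603 0.1682 0.1712 0.1723 0.1737]
yel [np.float64(0.1423), np.float64(0.1437), np.float64(0.1449), np.float64(0.1451), np.float64(0.144)]
yel [np.float64(0.1466), np.float64(0.1436), np.float64(0.1436), np.float64(0.1436), np.float64(0.1447)]
yel [np.float64(0.1456), np.float64(0.1471), np.float64(0.1427), np.float64(0.1459), np.float64(0.1455)]
0.14 [0.4265 0.1819 0.14  ] [0.3313 0.1996 0.14  ] 0.09685526875070756
0.15 [0.4252 0.1799 0.15  ] [0.3309 0.1973 0.15  ] 0.09586136767612544
0.16 [0.4238 0.1778 0.16  ] [0.3305 0.1951 0.16  ] 0.09486746660154316
grn [np.float64(0.1333), np.float64(0.1431), np.float64(0.1406), np.float64(0.1382), np.float64(0.1012)]
grn [np.float64(0.1282), np.float64(0.1444), np.float64(0.1445), np.float64(0.143), np.float64(0.1466)]
grn [np.float64(0.1
[... 4735 characters left out ...]
nt64(303), np.int64(121)), (np.int64(156), np.int64(557), np.int64(303), np.int64(115)), (np.int64(158), np.int64(621), np.int64(451), np.int64(32)), (np.int64(160), np.int64(550), np.int64(291), np.int64(109)), (np.int64(162), np.int64(552), np.int64(296), np.int64(101)), (np.int64(164), np.int64(555), np.int64(305), np.int64(90)), (np.int64(166), np.int64(554), np.int64(304), np.int64(84)), (np.int64(168), np.int64(554), np.int64(304), np.int64(77)), (np.int64(170), np.int64(555), np.int64(309), np.int64(68)), (np.int64(172), np.int64(551), np.int64(301), np.int64(66)), (np.int64(174), np.int64(598), np.int64(409), np.int64(-1)), (np.int64(176), np.int64(593), np.int64(399), np.int64(-2))]
```

```bash
python3 -m handwheel '[[[0,0,-1,0,0,-0.8,-0.4],[0,0,-1,0,0,-0.8,-0.4],[0,0,-1,0,0,-0.8,-0.4],[0,0,-1,0,0,-0.8,-0.4],[0,0,-0.87,0,0,-0.8,-0.4],[0,0,0,-0.26,-1,0,-0.4],[0,0,0,-0.26,-1,0,-0.4],[0,0,0,-0.26,-1,0,-0.4]]]' 60
python3 -m handwheel '[[[0,0,0,-0.26,-1,0,-0.4],[0,0,0,-0.26,-1,0,-0.4],[0,0,0,-0.26,-1,0,-0.4],[0,0,0,-0.26,-1,0,-0.4],[0,0,0,-0.26,-1,0,-0.4],[0,0,0,-0.26,-1,0,-0.4],[0,0,0,-0.26,-1,0,-0.4],[0,0,0,-0.26,-1,0,-0.4]]]'
python3 -m handwheel '[[[0,0,0,-0.26,-1,0,-0.4],[0,0,0,-0.26,-1,0,-0.4],[0,0,0,-0.26,-1,0,-0.4],[0,0,0,-0.26,-1,0,-0.4],[0,0,0,-0.26,-1,0,-0.4],[0,0,0,-0.26,-1,0,-0.4],[0,0,0,-0.26,-1,0,-0.4],[0,0,0,-0.26,-1,0,-0.4]]]'
cat >> h.py <<'E'
def delta(target,yaw=None):
    s=get_state();R=Rot.from_quat(s["orientation"]).as_matrix()
    print("t",round(s["time_s"],2),"tcp",np.round(s["tcp_pos"],4),"F",np.round(s["force"],1),"M",np.round(s["ft_torque"],2),"w",round(s["grip_width"],4),"gf",round(s["grip_force"],1),"q",np.round(s["joint_positions"],2))
    print("yawY",np.degrees(np.arctan2(R[1,1],R[0,1])),"z",R[:,2].round(3))
    print("units",(R.T@(np.array(target)-s["tcp_pos"])/.03).round(2))
E
python3 -c "
from h import *
delta([.566,-.202,.1])"
```

```text
time_s: 0.77
tcp_pos: [0.2482, 0.5028, 0.359]
orientation: [-0.084, 0.996, -0.0, -0.0]
force: [0.8, -0.2, 0.9]
grip_width: 0.0594
grip_force: 0.0
time_s: 1.43
tcp_pos: [0.3498, 0.2758, 0.3591]
orientation: [-0.084, 0.997, -0.0, -0.0]
force: [1.1, -0.2, -0.1]
grip_width: 0.0597
grip_force: 0.0
time_s: 2.1
tcp_pos: [0.4512, 0.0497, 0.3592]
orientation: [-0.084, 0.997, 0.0, -0.0]
force: [0.6, 0.8, 0.6]
grip_width: 0.0594
grip_force: 0.0
t 2.1 tcp [0.4512 0.0497 0.3592] F [0.6 0.8 0.6] M [ 0.03 -0.06  0.02] w 0.0594 gf 0.0 q [-0.58  0.01  0.38  1.82 -0.    1.31  1.53]
yawY 99.58225437659614 z [-0.  0. -1.]
units [-2.38 -8.91  8.64]
```

```bash
python3 -m handwheel '[[[0,0,0,-0.27,-1,0.6,-0.4],[0,0,0,-0.27,-1,0.6,-0.4],[0,0,0,-0.27,-1,0.6,-0.4],[0,0,0,-0.27,-1,0.6,-0.4],[0,0,0,-0.27,-1,0.6,-0.4],[0,0,0,-0.27,-1,0.6,-0.4],[0,0,0,-0.27,-1,0.6,-0.4],[0,0,0,-0.27,-1,0.6,-0.4]]]'
python3 - <<'E'
from h import *
delta([.566,-.202,.1])
o=[]
for n,(v,u) in(("top",(150,330)),("side",(200,310))):
    c=optics.capture(n);np.savez(n+"1.npz",**c);o.append(cv2.resize(c["pixels"][v:v+110,u:u+110],(400,400),interpolation=cv2.INTER_CUBIC))
cv2.imwrite("pics/a1.png",np.hstack(o)[:,:,::-1])
E
```

```text
time_s: 2.77
tcp_pos: [0.5552, -0.1759, 0.214]
orientation: [-0.084, 0.996, 0.0, -0.0]
force: [1.1, 0.4, 0.4]
grip_width: 0.0599
grip_force: 0.0
t 2.77 tcp [ 0.5552 -0.1759  0.214 ] F [1.1 0.4 0.4] M [-0.02 -0.04  0.02] w 0.0599 gf 0.0 q [-0.18  0.39  0.54  1.76 -0.23  1.05  2.18]
yawY 99.605737068845 z [-0.001  0.    -1.   ]
units [-0.21 -0.92  3.8 ]
```

View pics/a1.png

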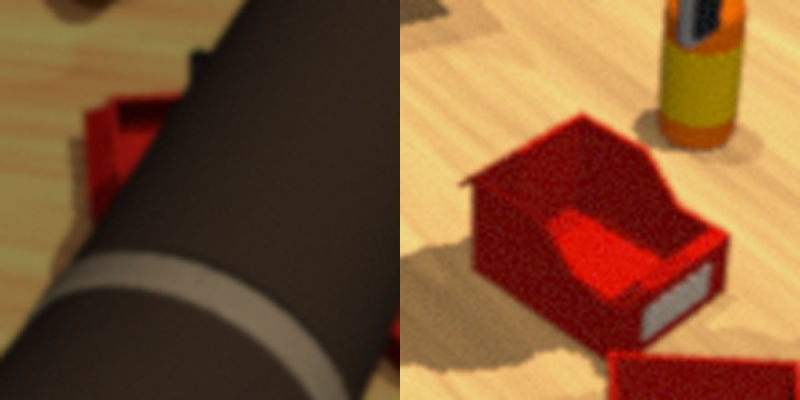

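The top view is blocked by the forearm. In the side view the bin is undisturbed, with its front wall's top outer edge running from about (376,282) to (400,265) in full-image pixels. I'll cross-check the grip point with it.

```bash
python3 - <<'E'
from h import *
c=dict(np.load("side1.npz"))
a,b=ray(c,376,282,.045),ray(c,400.2,264.6,.045);print(a,b,np.linalg.norm(a-b))
hsv=cv2.cvtColor(c["pixels"],cv2.COLOR_RGB2HSV);P=cloud(c)
m=((hsv[...,0]<5)|(hsv[...,0]>174))&(hsv[...,1]>150)&(P[...,0]>.47)&(P[...,0]<.66)&(P[...,1]>-.235)&(P[...,1]<-.04)&(P[...,2]>.02)
Q=P[m];yw=np.radians(99.6);ux=np.array([np.cos(yw),np.sin(yw)]);uy=np.array([-ux[1],ux[0]])
d=Q[:,:2]-[.5657,-.2013];X=d@ux;Y=d@uy
w=(X>-.03)&(X<.02)&(Q[:,2]>.038)&(Q[:,2]<.05);print("top of front wall",w.sum(),np.percentile(X[w],[5,50,95]),np.percentile(Y[w],[3,50,97]))
w=(X<.0)&(X>-.03)&(Q[:,2]<.04);print("front face",w.sum(),np.median(X[w]),np.polyfit(Y[w],X[w],1))
c=dict(np.load("top0.npz"));P=cloud(c)
d=P[...,:2]-[.5657,-.2013];X=d@ux;Y=d@uy
w=(abs(X)<.02)&(abs(Y)<.06)&(P[...,2]>.035)&(P[...,2]<.055);print("top cam",w.sum(),np.percentile(X[w],[5,50,95]),np.percentile(Y[w],[3,50,97]))
E
```

```text
[ 0.53735092 -0.21633794  0.045     ] [ 0.61369078 -0.20181226  0.045     ] 0.07770951842346364
top of front wall 275 [-0.00874549 -0.0032316   0.01346279] [-0.04559409  0.00495228  0.04676942]
front face 123 -0.007791436339487848 [ 0.00611643 -0.00743525]
top cam 217 [-0.00638201  0.00057497  0.01407436] [-0.04779984 -0.00162308  0.0468768 ]
```

```bash
python3 -m handwheel '[[[0,0,0,-0.21,-0.93,0.6,-0.4],[0,0,0,0,0,1,-0.4],[0,0,0,0,0,1,-0.4],[0,0,0,0,0,1,-0.4],[0,0,0,0,0,0.9,-0.4],[0,0,0,0,0,0.9,-0.4],[0,0,0,0,0,0.9,-0.4],[0,0,0,0,0,0,-0.4]]]'
python3 -c "
from h import *
delta([.566,-.2025,.024])"
```

```text
time_s: 3.53
tcp_pos: [0.5626, -0.199, 0.0216]
orientation: [-0.084, 0.996, 0.002, -0.004]
force: [-0.5, -0.4, -0.5]
grip_width: 0.0598
grip_force: 0.0
t 3.53 tcp [ 0.5626 -0.199   0.0216] F [-0.5 -0.4 -0.5] M [ 0.03  0.04 -0.02] w 0.0598 gf 0.0 q [-0.04  0.66  0.42  1.86 -0.39  0.71  2.34]
yawY 99.62607954468434 z [-0.008  0.002 -1.   ]
units [-0.09 -0.13 -0.08]
```

```bash
python3 -m handwheel '[[[0,0,0,-0.05,0,-0.05,-0.4],[0,0,0,0,0,0,-0.4],[0,0,0,0,0,0,0],[0,0,0,0,0,0,0.4],[0,0,0,0,0,0,1],[0,0,0,0,0,0,1],[0,0,0,0,0,0,1],[0,0,0,0,0,0,1]]]' 60
python3 -m handwheel '[[[0,0,0,0,0,0,1],[0,0,0,0,0,-0.2,1],[0,0,0,0,0,-0.4,1],[0,0,0,0,0,-0.5,1],[0,0,0,0,0,-0.5,1],[0,0,0,0,0,-0.5,1],[0,0,0,0,0,0,1],[0,0,0,0,0,0,1]]]'
python3 - <<'E'
from h import *
delta([.566,-.2025,.024])
c=optics.capture("side");np.savez("side2.npz",**c)
cv2.imwrite("pics/a2.png",cv2.resize(c["pixels"][180:310,300:460],(640,520),interpolation=cv2.INTER_CUBIC)[:,:,::-1])
E
```

```text
time_s: 4.2
tcp_pos: [0.5679, -0.201, 0.029]
orientation: [-0.083, 0.997, -0.0, 0.001]
force: [-0.6, 1.0, 6.5]
grip_width: 0.0109
grip_force: 60.1
time_s: 4.87
tcp_pos: [0.5678, -0.2009, 0.0919]
orientation: [-0.084, 0.996, -0.0, 0.001]
force: [-0.6, -0.0, -2.9]
grip_width: 0.0108
grip_force: 58.8
t 4.87 tcp [ 0.5678 -0.2009  0.0919] F [-0.6 -0.  -2.9] M [-0.12  0.01  0.  ] w 0.0108 gf 58.8 q [-0.08  0.57  0.48  1.82 -0.34  0.83  2.3 ]
yawY 99.58949556797947 z [ 0.002 -0.    -1.   ]
units [ 0.07 -0.04  2.26]
```

View pics/a2.png

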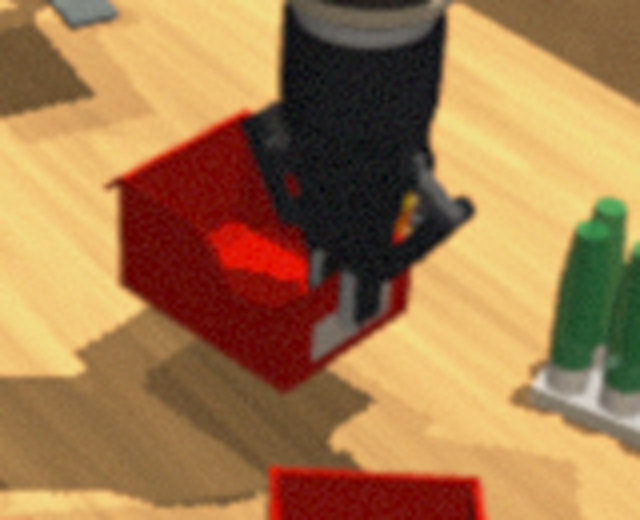

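The bin is held level, about 6 cm up, with its side and front walls visible. Next I'll check its pose in the gripper and plan the lip's path past the louvre.

```bash
cat > plan.py <<'E'
import numpy as np, heapq, json
from scipy.ndimage import distance_transform_edt
def seg(p,a,b):
    a,b=np.array(a,float),np.array(b,float);t=np.clip(((p-a)@(b-a))/((b-a)@(b-a)),0,1)
    return np.linalg.norm(p-(a+t[...,None]*(b-a)),axis=-1)
# obstacle distance at point p (stand x, z rel. louvre edge), mm
def dist(p):
    d=np.minimum(seg(p,(-15,0),(1.5,-24*16.5/15)),seg(p,(-15,-48),(1.5,-72)))-1.5
    for a,b in(((1.5,-.5),(1.5,36.5)),((1.5,-25.5),(1.5,-48-.5)),((1.5,-75),(1.5,-95))): d=np.minimum(d,seg(p,a,b)-1.5)
    return d
def line(a,b,n=14): return np.linspace(a,b,n)
B=np.vstack([line((60,30),(75.6,14.4)),line((62.8,32.8),(78.4,17.2)),line((75.6,14.4),(78.4,17.2),4),line((60,30),(60,-36),40)]).astype(float)
def clear(x,z,th):
    c,s=np.cos(np.radians(th)),np.sin(np.radians(th))
    P=np.stack([x+B[:,0]*c+B[:,1]*s, z-B[:,0]*s+B[:,1]*c],-1); return dist(P).min()
E
python3 - <<'E'
from plan import *
# coordinates: lip-end point (stand x,z rel edge) on grid, theta
T=np.arange(0,41,2);X=np.arange(-22,8,1.);Z=np.arange(-16,26,1.)
def cen(lx,lz,th):
    c,s=np.cos(np.radians(th)),np.sin(np.radians(th));return lx-77*c-16*s, lz+77*s-16*c
C=np.array([[[clear(*cen(x,z,t),t) for z in Z] for x in X] for t in T])
st=(19,int(-8+22),int(14+16)) # theta 38, lip at x=-8,z=+14
g=(0,int(round(.5+22)),int(-10+16))
print(C[st],C[g])
D={st:0};pr={};h=[(0,st)]
while h:
    d,k=heapq.heappop(h)
    if k==g:break
    if d>D[k]:continue
    for a in(-1,0,1):
      for b in(-1,0,1):
        for e in(-1,0,1):
          n=(k[0]+a,k[1]+b,k[2]+e)
          if not(0<=n[0]<len(T) and 0<=n[1]<len(X) and 0<=n[2]<len(Z)) or C[n]<.3: continue
          nd=d+(abs(a)+abs(b)+abs(e))*(.05+1/max(C[n],.3)**2)
          if nd<D.get(n,1e9): D[n]=nd;pr[n]=k;heapq.heappush(h,(nd,n))
k=g;p=[]
while k!=st:p.append(k);k=pr[k]
for k in [st]+p[::-1]: print(T[k[0]],X[k[1]],Z[k[2]],"clr %.1f"%C[k],"cen %.1f %.1f"%cen(X[k[1]],Z[k[2]],T[k[0]]))
E
python3 - <<'E'
from h import *
c=dict(np.load("side2.npz"));P=cloud(c);hsv=cv2.cvtColor(c["pixels"],cv2.COLOR_RGB2HSV)
s=get_state();R=Rot.from_quat(s["orientation"]).as_matrix();t=np.array(s["tcp_pos"])
Q=(P-t)@R # tool coords
b=np.stack([Q[...,1]-.054,Q[...,0],-Q[...,2]-.007],-1)
m=((hsv[...,0]<5)|(hsv[...,0]>174))&(hsv[...,1]>150)&(abs(b)<.1).all(-1)
q=b[m];print(len(q),np.percentile(q,[1,50,99],axis=0).round(4))
w=(q[:,1]<-.04)|((q[:,1]>.03)&(q[:,2]<-.01)&(q[:,0]>-.04)); print("side wall Y",np.median(q[w][:,1]))
w=(q[:,0]<-.05)&(q[:,2]<.005);print("front X",np.median(q[w][:,0]))
w=(abs(q[:,1])<.03)&(q[:,0]>-.035)&(q[:,0]<.03);print("floor z(-.032)",np.median(q[w][:,2]), w.sum(), np.polyfit(q[w][:,0],q[w][:,2],1))
E
```

```text
6.157991174559799 0.06879686240941352
2215 [[-0.0636 -0.0447 -0.0329]
 [ 0.0138  0.0277 -0.0049]
 [ 0.0554  0.0497  0.0531]]
side wall Y 0.04703598096537992
front X -0.06221838459574119
floor z(-.032) -0.031411535501941076 236 [-0.73270223 -0.01708717]Traceback (most recent call last):
  File "<stdin>", line 23, in <module>
KeyError: (0, 22, 6)
```

```bash
python3 - <<'E'
from plan import *
T=np.arange(0,41,2);X=np.arange(-22,8,.5);Z=np.arange(-16,26,.5)
def cen(lx,lz,th):
    c,s=np.cos(np.radians(th)),np.sin(np.radians(th));return lx-77*c-16*s, lz+77*s-16*c
C=np.array([[[clear(*cen(x,z,t),t) for z in Z] for x in X] for t in T])
st=(19,int((-8+22)*2),int((14+16)*2));g=(0,int((-.5+22)*2),int((-9.5+16)*2))
print(C[st],C[g]); 
for t in (0,4,8,10,14,18): 
    print(T[t],"max clr for lz<-6:",C[t][12*2:,:20].max())
D={st:0};pr={};h=[(0,st)]
while h:
    d,k=heapq.heappop(h)
    if k==g:break
    if d>D[k]:continue
    for a in(-1,0,1):
      for b in(-1,0,1):
        for e in(-1,0,1):
          n=(k[0]+a,k[1]+b,k[2]+e)
          if not(0<=n[0]<len(T) and 0<=n[1]<len(X) and 0<=n[2]<len(Z)) or C[n]<.05: continue
          nd=d+(abs(a)+abs(b)+abs(e))*(.05+1/max(C[n],.3)**2)
          if nd<D.get(n,1e9): D[n]=nd;pr[n]=k;heapq.heappush(h,(nd,n))
k=g;p=[]
if g in pr:
  while k!=st:p.append(k);k=pr[k]
for k in ([st]+p[::-1])[::2]: print(T[k[0]],X[k[1]],Z[k[2]],"clr %.1f"%C[k],"cen %.1f %.1f"%cen(X[k[1]],Z[k[2]],T[k[0]]))
E
```

```text
6.157991174559799 -0.07873295964481031
0 max clr for lz<-6: 1.5199043834544002
8 max clr for lz<-6: 2.3110618477894747
16 max clr for lz<-6: 2.681169987738416
20 max clr for lz<-6: 2.4704590648547446
28 max clr for lz<-6: 2.297386347447637
36 max clr for lz<-6: 2.3851042698069014
38 -8.0 14.0 clr 6.2 cen -78.5 48.8
```

```bash
python3 - <<'E'
from plan import *
T=np.arange(0,41,2);X=np.arange(-22,8,.5);Z=np.arange(-16,26,.5)
def cen(lx,lz,th):
    c,s=np.cos(np.radians(th)),np.sin(np.radians(th));return lx-77*c-16*s, lz+77*s-16*c
C=np.array([[[clear(*cen(x,z,t),t) for z in Z] for x in X] for t in T])
st=(19,28,60)
s0=C[0][24:,:20];i=np.unravel_index(s0.argmax(),s0.shape);g=(0,i[0]+24,i[1]);print("goal",X[g[1]],Z[g[2]])
D={st:0};pr={};h=[(0,st)]
while h:
    d,k=heapq.heappop(h)
    if k==g:break
    if d>D[k]:continue
    for a in(-1,0,1):
      for b in(-1,0,1):
        for e in(-1,0,1):
          n=(k[0]+a,k[1]+b,k[2]+e)
          if not(0<=n[0]<len(T) and 0<=n[1]<len(X) and 0<=n[2]<len(Z)) or C[n]<.05: continue
          nd=d+(abs(a)+abs(b)+abs(e))*(.05+1/max(C[n],.3)**2)
          if nd<D.get(n,1e9): D[n]=nd;pr[n]=k;heapq.heappush(h,(nd,n))
k=g;p=[]
if g in pr:
  while k!=st:p.append(k);k=pr[k]
for k in ([st]+p[::-1])[::2]: print(T[k[0]],X[k[1]],Z[k[2]],"clr %.1f"%C[k],"cen %.1f %.1f"%cen(X[k[1]],Z[k[2]],T[k[0]]))
E
```

```text
goal -1.0 -6.5
38 -8.0 14.0 clr 6.2 cen -78.5 48.8
34 -8.0 14.0 clr 6.2 cen -80.8 43.8
30 -8.0 14.0 clr 6.2 cen -82.7 38.6
26 -8.0 14.0 clr 6.2 cen -84.2 33.4
22 -8.0 14.0 clr 6.3 cen -85.4 28.0
18 -8.0 14.0 clr 6.3 cen -86.2 22.6
14 -8.0 14.0 clr 6.4 cen -86.6 17.1
12 -8.0 13.0 clr 6.4 cen -86.6 13.4
12 -8.0 12.0 clr 6.4 cen -86.6 12.4
12 -8.0 11.0 clr 6.4 cen -86.6 11.4
12 -8.0 10.0 clr 6.4 cen -86.6 10.4
12 -8.0 9.0 clr 6.4 cen -86.6 9.4
12 -8.0 8.0 clr 6.4 cen -86.6 8.4
12 -8.0 7.0 clr 6.3 cen -86.6 7.4
12 -7.5 6.0 clr 5.9 cen -86.1 6.4
12 -7.5 5.0 clr 5.4 cen -86.1 5.4
12 -7.0 4.0 clr 5.3 cen -85.6 4.4
12 -6.5 3.5 clr 4.9 cen -85.1 3.9
12 -6.5 2.5 clr 4.9 cen -85.1 2.9
12 -6.0 1.5 clr 4.4 cen -84.6 1.9
12 -6.0 0.5 clr 4.2 cen -84.6 0.9
12 -5.5 -0.5 clr 3.9 cen -84.1 -0.1
12 -5.5 -1.5 clr 3.5 cen -84.1 -1.1
12 -5.0 -2.5 clr 3.4 cen -83.6 -2.1
12 -4.5 -3.5 clr 3.3 cen -83.1 -3.1
12 -4.0 -4.5 clr 3.2 cen -82.6 -4.1
10 -3.5 -5.0 clr 3.0 cen -82.1 -7.4
6 -3.0 -5.0 clr 2.6 cen -81.3 -12.9
4 -2.5 -5.0 clr 2.5 cen -80.4 -15.6
2 -2.0 -5.5 clr 2.2 cen -79.5 -18.8
0 -1.5 -6.0 clr 1.7 cen -78.5 -22.0
```

```bash
cat >> h.py <<'E'
S=np.array([.515,.3085,.162]); YAW=np.radians(81.3)   # louvre-edge height origin
G=np.array([-.054,0,-.007])  # TCP in bin frame
LIP=np.array([.077,0,.016])
RS=Rot.from_euler("z",YAW).as_matrix()
T2B=np.array([[0,1,0],[1,0,0],[0,0,-1.]])  # bin axes from tool axes: b=T2B t
def goal(lx,lz,th,y=0.,show=True):
    Rb=RS@Rot.from_euler("y",th,degrees=True).as_matrix()
    lip=S+RS@np.array([lx/1e3,y/1e3,lz/1e3]); tcp=lip+Rb@(G-LIP)
    s=get_state();R=Rot.from_quat(s["orientation"]).as_matrix();p=np.array(s["tcp_pos"])
    Rt=Rb@T2B; dr=Rot.from_matrix(R.T@Rt).as_rotvec(degrees=True)/6
    cb=R@T2B.T; L=RS.T@(p+cb@(LIP-G)-S)*1e3; cc=RS.T@(p+cb@(-G)-S)*1e3
    th0=np.degrees(np.arcsin(-(RS.T@cb)[2,0]))
    print("t %.2f"%s["time_s"],"tcp",p.round(4),"Fstand",(RS.T@s["force"]).round(1),"Mstand",(RS.T@s["ft_torque"]).round(2),"q",np.round(s["joint_positions"],2),"gf",round(s["grip_force"]))
    print("lip now",L.round(1),"centre",cc.round(1),"tip %.1f"%th0)
    print("goal tcp",tcp.round(4),"shift units",(R.T@(tcp-p)/.03).round(2),"turn units",dr.round(2))
E
python3 -c "
from h import *
goal(-40,40,0)
goal(-40,40,27)"
```

```text
t 4.92 tcp [ 0.5672 -0.2006  0.0909] Fstand [-0.3  0.4 -2.1] Mstand [-0.03  0.1   0.01] q [-0.08  0.57  0.47  1.82 -0.34  0.83  2.3 ] gf 59
lip now [-371.   -87.5  -48.1] centre [-444.1 -111.6  -64.1] tip -0.0
goal tcp [0.4891 0.1395 0.179 ] shift units [ 0.68 11.61 -2.94] turn units [0.   0.   3.05]
t 4.92 tcp [ 0.5672 -0.2006  0.0909] Fstand [-0.3  0.4 -2.1] Mstand [-0.03  0.1   0.01] q [-0.08  0.57  0.47  1.82 -0.34  0.83  2.3 ] gf 59
lip now [-371.   -87.5  -48.1] centre [-444.1 -111.6  -64.1] tip -0.0
goal tcp [0.4897 0.1433 0.241 ] shift units [ 0.63 11.73 -5.  ] turn units [4.46 0.72 2.99]
```

```bash
python3 -m handwheel '[[[0,0,0,0,0.3,-0.8,1],[0,0,0,0,0.5,-0.9,1],[0,0,0,0,0.8,-0.9,1],[0,0,0,0.1,0.9,-0.9,1],[0,0,0,0.1,0.9,-0.9,1],[0,0,0,0.1,0.9,-0.6,1],[0,0,0,0.1,0.9,0,1],[0,0,0,0,0.5,0,1]]]'
python3 -m handwheel '[[[0,0,0.5,0,0.3,0,1],[0,0,0.5,0,0.3,0,1],[0,0,0.5,0,0.3,0,1],[0,0,0.5,0,0.3,0,1],[0,0,0.5,0,0.2,0,1],[0,0,0.5,0,0.2,0,1],[0,0,0,0,0,0,1],[0,0,0,0,0,0,1]]]'
python3 -c "
from h import *
goal(-40,40,27)"
```

```text
time_s: 5.58
tcp_pos: [0.5261, -0.0309, 0.241]
orientation: [-0.085, 0.996, 0.001, 0.0]
force: [1.1, 0.6, -2.5]
grip_width: 0.0112
grip_force: 59.0
time_s: 6.25
tcp_pos: [0.5241, 0.0137, 0.2399]
orientation: [0.072, 0.997, -0.0, -0.001]
force: [-0.1, -0.1, -0.7]
grip_width: 0.0107
grip_force: 59.1
t 6.25 tcp [0.5241 0.0137 0.2399] Fstand [-0.1  0.1 -0.7] Mstand [0.04 0.16 0.  ] q [-0.58  0.26  0.57  1.87 -0.16  1.06  1.47] gf 59
lip now [-159.   -52.7  100.8] centre [-236.   -53.2   84.9] tip 0.0
goal tcp [0.4897 0.1433 0.241 ] shift units [ 1.76  4.11 -0.04] turn units [4.49 0.   0.07]
```

```bash
python3 -m handwheel '[[[0,0,0,0.4,0.5,0,1],[0,0,0,0.45,0.5,0,1],[0,0,0,0.45,0.5,0,1],[0,0,0,0.4,0.5,0,1],[0,0,0.07,0,0.5,0,1],[0,0,0,0,0.5,0,1],[0,0,0,0,0,0,1],[0,0,0,0,0,0,1]]]'
python3 -m handwheel '[[[0.5,0,0,0,0,0,1],[0.7,0,0,0,0,0,1],[0.7,0,0,0,0,0,1],[0.7,0,0,0,0,0,1],[0.7,0,0,0,0,0,1],[0.7,0,0,0,0,0,1],[0.5,0,0,0,0,0,1],[0,0,0,0,0,0,1]]]'
python3 - <<'E'
from h import *
goal(-40,40,27); goal(-8,12,27)
for n in("side","top"):
    c=optics.capture(n);np.savez(n+"3.npz",**c)
    if n=="side": a=c["pixels"][100:220,170:340]
    else: b=c["pixels"][80:270,150:340]
cv2.imwrite("pics/a3.png",np.vstack([cv2.resize(a,(800,565),interpolation=cv2.INTER_CUBIC)])[:,:,::-1])
E
```

```text
time_s: 6.92
tcp_pos: [0.4877, 0.1102, 0.2405]
orientation: [0.076, 0.997, -0.0, -0.0]
force: [0.2, -0.2, -2.8]
grip_width: 0.011
grip_force: 59.1
time_s: 7.58
tcp_pos: [0.4874, 0.1113, 0.2394]
orientation: [0.073, 0.969, -0.235, -0.019]
force: [-0.0, 1.5, -1.5]
grip_width: 0.011
grip_force: 59.2
t 7.58 tcp [0.4874 0.1113 0.2394] Fstand [ 1.5  0.2 -1.5] Mstand [-0.   -0.67 -0.03] q [-0.97  0.39  0.53  1.79  0.2   1.29  0.9 ] gf 59
lip now [-72.1  -2.4  38. ] centre [-147.9   -2.5   59. ] tip 27.2
goal tcp [0.4897 0.1433 0.241 ] shift units [ 0.09  0.92 -0.53] turn units [-0.04 -0.01  0.01]
t 7.58 tcp [0.4874 0.1113 0.2394] Fstand [ 1.5  0.2 -1.5] Mstand [-0.   -0.67 -0.03] q [-0.97  0.39  0.53  1.79  0.2   1.29  0.9 ] gf 59
lip now [-72.1  -2.4  38. ] centre [-147.9   -2.5   59. ] tip 27.2
goal tcp [0.4946 0.1749 0.213 ] shift units [ 0.08  2.3  -0.19] turn units [-0.04 -0.01  0.01]
```

View pics/a3.png

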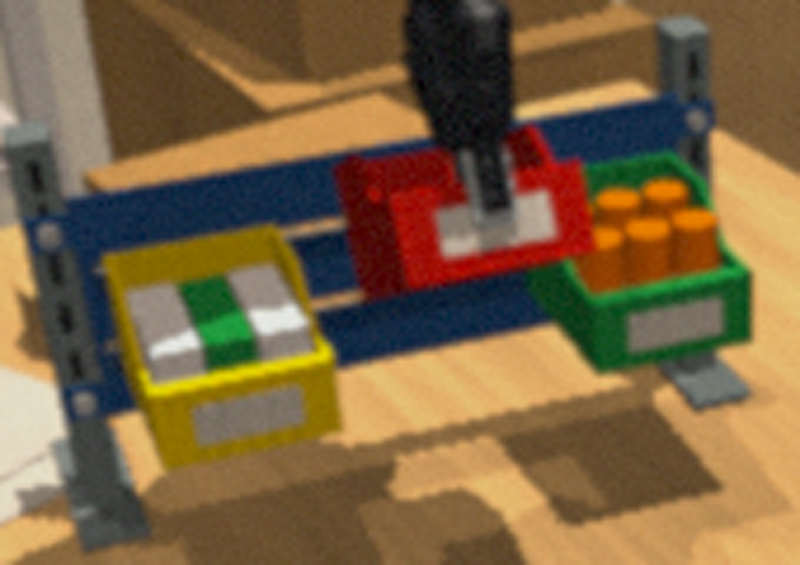

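The red bin is tipped front-up in front of the gap, between yellow (edge ~335) and green (~530) in the crop. I'll check lateral centring and the sheet and louvre positions in the stand frame.

```bash
python3 - <<'E'
from h import *
for n in("top3","top0","side3","side0"):
    c=dict(np.load(n+".npz"));P=(cloud(c)-S)@RS*1e3;h=cv2.cvtColor(c["pixels"],cv2.COLOR_RGB2HSV)
    box=(P[...,0]>-250)&(P[...,0]<40)&(abs(P[...,1])<230)&(P[...,2]>-100)&(P[...,2]<120)
    sat=h[...,1]>140;H=h[...,0];out=n
    for nm,m in(("yel",(H>22)&(H<34)),("grn",(H>50)&(H<78)),("red",(H<4)|(H>174)),("blu",(H>100)&(H<125))):
        k=m&sat&box&(P[...,2]>-85)
        if nm=="yel":k&=P[...,1]>20
        if nm=="grn":k&=P[...,1]<-20
        if nm=="red":k&=abs(P[...,1])<75
        q=P[k]
        if len(q)<50: continue
        print(n,nm,len(q),"x",np.percentile(q[:,0],[2,50,98]).round(1),"y",np.percentile(q[:,1],[1,50,99]).round(1),"z",np.percentile(q[:,2],[2,50,98]).round(1))
        if nm=="blu":
            w=(q[:,2]>5)&(q[:,2]<35);print("   sheet x",np.median(q[w][:,0]),"slope",np.polyfit(q[w][:,1],q[w][:,0],1))
            e=(q[:,2]<12)&(q[:,2]>-25)&(abs(q[:,1])<65); print("   foremost x",np.percentile(q[e][:,0],[2,10]))
E
```

```text
top3 yel 365 x [-135.9 -127.5  -19.4] y [ 70.9 118.6 165. ] z [-59.2 -18.6 -13.7]
top3 grn 657 x [-135.8  -67.4    0. ] y [-171.9 -146.1  -80.8] z [-60.8 -17.8  10.6]
top3 red 1257 x [-215.5 -153.9  -86.4] y [-47.   20.   46.2] z [ 7.  51.2 95.3]
top3 blu 393 x [-0.5  0.8  4.4] y [-186.4   27.3  192.1] z [-73.1  24.3  38.8]
   sheet x 0.7666641195777184 slope [-0.00136338  0.93252989]Traceback (most recent call last):
  File "<stdin>", line 16, in <module>
    return _quantile_unchecked(
        a, q, axis, out, overwrite_input, method, keepdims, weights)
    return _ureduce(a,
                    func=_quantile_ureduce_func,
    ...<5 lines>...
                    overwrite_input=overwrite_input,
                    method=method)
    r = func(a, **kwargs)
    result = _quantile(arr,
                       quantiles=q,
    ...<2 lines>...
                       out=out,
                       weights=wgt)
    slices_having_nans = np.isnan(arr[-1, ...])
                                  ~~~^^^^^^^^^
IndexError: index -1 is out of bounds for axis 0 with size 0
```

```bash
python3 -m handwheel '[[[0,0,0,0.08,0.4,-0.03,1],[0,0,0,0,0.4,-0.03,1],[0,0,0,0,0.4,-0.03,1],[0,0,0,0,0.4,-0.03,1],[0,0,0,0,0.3,-0.03,1],[0,0,0,0,0.2,-0.02,1],[0,0,0,0,0.2,-0.02,1],[0,0,0,0,0,0,1]]]'
python3 -c "
from h import *
goal(-7,0,27)"
```

```text
time_s: 8.35
tcp_pos: [0.4949, 0.175, 0.2139]
orientation: [0.074, 0.97, -0.233, -0.018]
force: [-0.9, 0.9, -2.0]
grip_width: 0.0108
grip_force: 59.1
t 8.35 tcp [0.4949 0.175  0.2139] Fstand [ 0.8  1.  -2. ] Mstand [-0.04 -0.58 -0.  ] q [-1.    0.48  0.5   1.72  0.15  1.3   0.84] gf 59
lip now [-7.9 -0.4 12.9] centre [-83.7  -0.4  33.6] tip 27.0
goal tcp [0.4947 0.1759 0.201 ] shift units [0.01 0.22 0.37] turn units [-0.   -0.01 -0.01]
```

```bash
python3 -m handwheel '[[[0,0,0,0,0.03,0.05,1],[0,0,0,0,0.03,0.05,1],[0,0,0,0,0.03,0.05,1],[0,0,0,0,0.03,0.05,1],[0,0,0,0,0.03,0.05,1],[0,0,0,0,0.03,0.05,1],[0,0,0,0,0.02,0.04,1],[0,0,0,0,0,0,1]]]'
python3 -c "
from h import *
goal(-5.5,-4,20)"
```

```text
time_s: 9.02
tcp_pos: [0.4949, 0.1743, 0.2024]
orientation: [0.075, 0.969, -0.233, -0.018]
force: [-0.4, 0.3, -1.6]
grip_width: 0.0105
grip_force: 59.1
t 9.02 tcp [0.4949 0.1743 0.2024] Fstand [ 0.2  0.4 -1.6] Mstand [-0.   -0.61  0.04] q [-1.    0.49  0.5   1.73  0.14  1.27  0.83] gf 59
lip now [-8.5 -0.7  1.4] centre [-84.4  -0.5  22.1] tip 27.0
goal tcp [0.4944 0.1736 0.1812] shift units [0.01 0.3  0.64] turn units [-1.17 -0.01 -0.02]
```

```bash
python3 -m handwheel '[[[-0.17,0,0,0,0.05,0.08,1],[-0.17,0,0,0,0.05,0.09,1],[-0.17,0,0,0,0.04,0.09,1],[-0.17,0,0,0,0.04,0.1,1],[-0.17,0,0,0,0.03,0.1,1],[-0.17,0,0,0,0.03,0.1,1],[-0.15,0,0,0,0.03,0.09,1],[0,0,0,0,0,0,1]]]'
python3 -c "
from h import *
goal(-4.5,-5,12)"
```

```text
time_s: 9.68
tcp_pos: [0.4948, 0.1732, 0.1814]
orientation: [0.077, 0.982, -0.172, -0.013]
force: [0.1, 0.6, -1.1]
grip_width: 0.011
grip_force: 59.1
t 9.68 tcp [0.4948 0.1732 0.1814] Fstand [ 0.6 -0.1 -1.1] Mstand [-0.05 -0.39 -0.02] q [-0.95  0.45  0.47  1.8   0.08  1.15  0.88] gf 59
lip now [-5.8 -1.  -3.6] centre [-83.7  -0.7   7.6] tip 19.9
goal tcp [0.4942 0.1727 0.1617] shift units [0.02 0.2  0.62] turn units [-1.32 -0.01 -0.03]
```

```bash
python3 -m handwheel '[[[-0.19,0,0,0,0.04,0.08,1],[-0.19,0,0,0.02,0.03,0.09,1],[-0.19,0,0,0,0.03,0.09,1],[-0.19,0,0,0,0.02,0.09,1],[-0.19,0,0,0,0.02,0.09,1],[-0.19,0,0,0,0.02,0.09,1],[-0.18,0,0,0,0.01,0.09,1],[0,0,0,0,0,0,1]]]'
python3 -c "
from h import *
goal(-2.5,-5,4)"
```

```text
time_s: 10.35
tcp_pos: [0.4941, 0.1725, 0.162]
orientation: [0.077, 0.992, -0.104, -0.008]
force: [-0.4, -0.4, -1.2]
grip_width: 0.0109
grip_force: 59.1
t 10.35 tcp [0.4941 0.1725 0.162 ] Fstand [-0.5  0.3 -1.2] Mstand [ 0.02 -0.16 -0.01] q [-0.88  0.41  0.45  1.87 -0.    1.02  0.96] gf 59
lip now [-4.7 -0.5 -4.7] centre [-83.4  -0.1  -4.4] tip 12.0
goal tcp [0.4946 0.1753 0.1432] shift units [-0.    0.22  0.59] turn units [-1.33 -0.01 -0.04]
```

```bash
python3 -m handwheel '[[[-0.19,0,0,0,0.04,0.08,1],[-0.19,0,0,0,0.04,0.08,1],[-0.19,0,0,0,0.03,0.08,1],[-0.19,0,0,0,0.03,0.08,1],[-0.19,0,0,0,0.02,0.09,1],[-0.19,0,0,0,0.02,0.09,1],[-0.19,0,-0.04,0,0.02,0.09,1],[0,0,0,0,0,0,1]]]'
python3 -c "
from h import *
goal(-1.5,-6,0)"
```

```text
time_s: 11.02
tcp_pos: [0.4945, 0.1758, 0.1433]
orientation: [0.076, 0.997, -0.035, -0.003]
force: [-0.1, 0.0, -1.5]
grip_width: 0.0106
grip_force: 59.0
t 11.02 tcp [0.4945 0.1758 0.1433] Fstand [ 0.   0.1 -1.5] Mstand [-0.04 -0.01  0.01] q [-0.79  0.39  0.4   1.94 -0.11  0.89  1.08] gf 59
lip now [-1.9  0.2 -4.9] centre [-79.9   0.2 -15.4] tip 4.0
goal tcp [0.495  0.1775 0.133 ] shift units [-0.01  0.08  0.34] turn units [-0.67 -0.01  0.01]
```

```bash
python3 -m handwheel '[[[-0.1,0,0,0,0.02,0.05,1],[-0.1,0,0,0,0.02,0.05,1],[-0.1,0,0,0,0.01,0.05,1],[-0.1,0,0,0,0.01,0.05,1],[-0.1,0,0,0,0.01,0.05,1],[-0.1,0,0,0,0,0.05,1],[-0.07,0,0,0,0,0.04,1],[0,0,0,0,0,0,1]]]'
python3 -c "
from h import *
goal(.5,-10,0)"
```

```text
time_s: 11.68
tcp_pos: [0.4949, 0.178, 0.1332]
orientation: [0.075, 0.997, -0.0, -0.0]
force: [0.2, -0.8, -1.9]
grip_width: 0.0106
grip_force: 59.1
t 11.68 tcp [0.4949 0.178  0.1332] Fstand [-0.7 -0.3 -1.9] Mstand [ 0.    0.07 -0.02] q [-0.73  0.38  0.37  1.97 -0.18  0.83  1.16] gf 59
lip now [-1.   0.3 -5.9] centre [-78.    0.2 -21.8] tip 0.0
goal tcp [0.4953 0.1795 0.129 ] shift units [-0.    0.05  0.14] turn units [-0.01 -0.01  0.01]
```

Level with no contact so far. Now I'll lower slowly in 1 mm steps, watching the force.

```bash
python3 -m handwheel '[[[0,0,0,0,0,0.02,1],[0,0,0,0,0,0.02,1],[0,0,0,0,0,0.02,1],[0,0,0,0,0,0.02,1],[0,0,0,0,0,0,1],[0,0,0,0,0,0,1],[0,0,0,0,0,0,1],[0,0,0,0,0,0,1]]]'
python3 -c "
from h import *
goal(.5,-10,0)"
python3 -m handwheel '[[[0,0,0,0,0,0.02,1],[0,0,0,0,0,0.02,1],[0,0,0,0,0,0,1],[0,0,0,0,0,0,1],[0,0,0,0,0,0,1],[0,0,0,0,0,0,1],[0,0,0,0,0,0,1],[0,0,0,0,0,0,1]]]'
python3 -c "
from h import *
goal(.5,-10,0)"
```

```text
time_s: 12.35
tcp_pos: [0.4952, 0.179, 0.1313]
orientation: [0.075, 0.997, -0.0, 0.0]
force: [0.6, 2.6, -0.2]
grip_width: 0.011
grip_force: 59.4
t 12.35 tcp [0.4952 0.179  0.1313] Fstand [ 2.7 -0.2 -0.2] Mstand [ 0.11 -0.66 -0.08] q [-0.73  0.38  0.37  1.97 -0.18  0.82  1.16] gf 59
lip now [ 0.1  0.3 -7.8] centre [-77.    0.1 -23.8] tip 0.0
goal tcp [0.4953 0.1795 0.129 ] shift units [0.   0.02 0.08] turn units [-0.    0.    0.02]
time_s: 13.02
tcp_pos: [0.4954, 0.1792, 0.1302]
orientation: [0.075, 0.997, 0.0, 0.0]
force: [-0.3, 5.1, 5.1]
grip_width: 0.0108
grip_force: 60.2
t 13.02 tcp [0.4954 0.1792 0.1302] Fstand [5.  1.1 5.1] Mstand [ 0.32 -1.64  0.01] q [-0.73  0.38  0.37  1.97 -0.19  0.82  1.16] gf 60
lip now [ 0.2  0.1 -8.7] centre [-76.8  -0.  -24.8] tip -0.0
goal tcp [0.4953 0.1795 0.129 ] shift units [0.01 0.01 0.04] turn units [0.   0.   0.02]
```

```bash
python3 -m handwheel '[[[0,0,0,0,0.02,0,1],[0,0,0,0,0.02,0,1],[0,0,0,0,0,0,1],[0,0,0,0,0,0,1],[0,0,0,0,0,0,1],[0,0,0,0,0,0,1],[0,0,0,0,0,0,1],[0,0,0,0,0,0,1]]]'
python3 -c "
from h import *
goal(.5,-10,0)"
python3 -m handwheel '[[[0,0,0,0,0.02,0.01,1],[0,0,0,0,0.01,0.01,1],[0,0,0,0,0,0,1],[0,0,0,0,0,0,1],[0,0,0,0,0,0,1],[0,0,0,0,0,0,1],[0,0,0,0,0,0,1],[0,0,0,0,0,0,1]]]'
python3 -c "
from h import *
goal(.5,-10,0)"
```

```text
time_s: 13.68
tcp_pos: [0.4953, 0.1796, 0.1299]
orientation: [0.075, 0.997, -0.001, -0.0]
force: [-0.1, 3.4, 5.2]
grip_width: 0.0107
grip_force: 60.2
t 13.68 tcp [0.4953 0.1796 0.1299] Fstand [3.3 0.6 5.2] Mstand [ 0.14 -1.19  0.03] q [-0.73  0.39  0.37  1.97 -0.19  0.82  1.16] gf 60
lip now [ 0.6  0.2 -9.3] centre [-76.4   0.  -25.2] tip 0.1
goal tcp [0.4953 0.1795 0.129 ] shift units [ 0.   -0.    0.03] turn units [-0.01 -0.    0.02]
time_s: 14.35
tcp_pos: [0.4954, 0.1805, 0.1292]
orientation: [0.075, 0.997, -0.001, -0.0]
force: [0.1, 1.5, 3.5]
grip_width: 0.0109
grip_force: 60.0
t 14.35 tcp [0.4954 0.1805 0.1292] Fstand [1.5 0.1 3.5] Mstand [-0.04 -0.87 -0.07] q [-0.73  0.39  0.37  1.97 -0.19  0.82  1.16] gf 60
lip now [ 1.5  0.2 -9.9] centre [-75.5   0.1 -25.8] tip 0.1
goal tcp [0.4953 0.1795 0.129 ] shift units [-0.   -0.03  0.01] turn units [-0.01 -0.    0.02]
```

```bash
python3 -m handwheel '[[[0,0,0,0,0.02,0.01,1],[0,0,0,0,0.02,0.01,1],[0,0,0,0,0,0,1],[0,0,0,0,0,0,1],[0,0,0,0,0,0,1],[0,0,0,0,0,0,1],[0,0,0,0,0,0,1],[0,0,0,0,0,0,1]]]'
python3 -c "
from h import *
goal(.5,-10,0)"
python3 -m handwheel '[[[0,0,0,0,0.02,0,1],[0,0,0,0,0.01,0.01,1],[0,0,0,0,0,0,1],[0,0,0,0,0,0,1],[0,0,0,0,0,0,1],[0,0,0,0,0,0,1],[0,0,0,0,0,0,1],[0,0,0,0,0,0,1]]]'
python3 -c "
from h import *
goal(.5,-10,0)"
```

```text
time_s: 15.02
tcp_pos: [0.4954, 0.1816, 0.1285]
orientation: [0.075, 0.997, -0.001, -0.0]
force: [0.8, 1.3, 0.7]
grip_width: 0.0107
grip_force: 59.7
t 15.02 tcp [0.4954 0.1816 0.1285] Fstand [ 1.4 -0.6  0.7] Mstand [ 0.06 -0.46 -0.04] q [-0.73  0.39  0.37  1.97 -0.19  0.82  1.16] gf 60
lip now [  2.6   0.4 -10.6] centre [-74.4   0.3 -26.5] tip 0.1
goal tcp [0.4953 0.1795 0.129 ] shift units [-0.01 -0.07 -0.02] turn units [-0.01 -0.01  0.02]
time_s: 15.68
tcp_pos: [0.4953, 0.1818, 0.1282]
orientation: [0.075, 0.997, -0.001, -0.001]
force: [-2.5, -5.2, 4.7]
grip_width: 0.0109
grip_force: 60.0
t 15.68 tcp [0.4953 0.1818 0.1282] Fstand [-5.6  1.7  4.7] Mstand [ 0.4   0.67 -0.12] q [-0.74  0.39  0.37  1.97 -0.19  0.82  1.16] gf 60
lip now [  2.8   0.4 -11. ] centre [-74.2   0.4 -26.9] tip 0.1
goal tcp [0.4953 0.1795 0.129 ] shift units [-0.01 -0.08 -0.03] turn units [-0.02 -0.01  0.01]
```

```bash
python3 -m handwheel '[[[0,0,0,0,-0.01,0,1],[0,0,0,0,-0.005,0,1],[0,0,0,0,0,0,1],[0,0,0,0,0,0,1],[0,0,0,0,0,0,1],[0,0,0,0,0,0,1],[0,0,0,0,0,0,1],[0,0,0,0,0,0,1]]]' 20
python3 -c "
from h import *
goal(.5,-10,0)"
python3 -m handwheel '[[[0,0,0,0,0,0,0.74],[0,0,0,0,0,0,0.72],[0,0,0,0,0,0,0.7],[0,0,0,0,0,0,0.68],[0,0,0,0,0,0,0.65],[0,0,0,0,0,0,0.6],[0,0,0,0,0,0,0.5],[0,0,0,0,0,0,0.4]]]'
python3 - <<'E'
from h import *
goal(.5,-10,0)
c=optics.capture("side");np.savez("side4.npz",**c)
cv2.imwrite("pics/a4.png",cv2.resize(c["pixels"][100:220,170:340],(800,565),interpolation=cv2.INTER_CUBIC)[:,:,::-1])
E
```

```text
time_s: 16.35
tcp_pos: [0.4954, 0.1818, 0.1283]
orientation: [0.075, 0.997, -0.001, -0.0]
force: [-3.3, -3.8, 5.3]
grip_width: 0.0108
grip_force: 60.0
t 16.35 tcp [0.4954 0.1818 0.1283] Fstand [-4.3  2.7  5.3] Mstand [ 0.54  0.65 -0.07] q [-0.74  0.39  0.37  1.97 -0.19  0.82  1.16] gf 60
lip now [  2.8   0.4 -11. ] centre [-74.2   0.3 -26.8] tip 0.1
goal tcp [0.4953 0.1795 0.129 ] shift units [-0.01 -0.08 -0.02] turn units [-0.02 -0.01  0.01]
time_s: 17.02
tcp_pos: [0.4958, 0.1826, 0.1284]
orientation: [0.075, 0.997, -0.0, -0.0]
force: [-0.7, 0.2, 1.0]
grip_width: 0.0257
grip_force: 0.0
t 17.02 tcp [0.4958 0.1826 0.1284] Fstand [0.1 0.7 1. ] Mstand [-0.04 -0.02 -0.06] q [-0.74  0.39  0.37  1.97 -0.19  0.82  1.16] gf 0
lip now [  3.7   0.2 -10.7] centre [-73.3   0.1 -26.6] tip 0.0
goal tcp [0.4953 0.1795 0.129 ] shift units [ 0.   -0.11 -0.02] turn units [-0.01  0.    0.02]
```

View pics/a4.png

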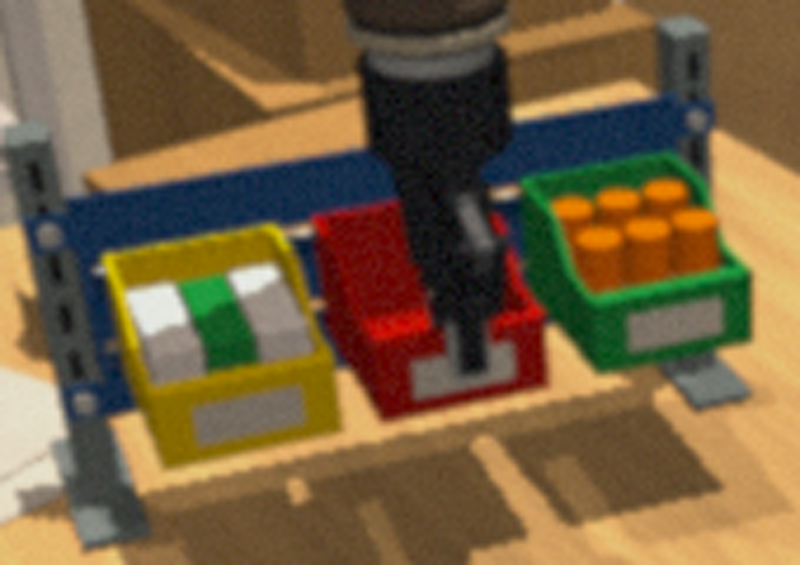

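The bin hangs level between its neighbours with the fingers clear of it. Now I'll open a little more and withdraw straight up.

```bash
python3 -m handwheel '[[[0,0,0,0,0,0,0.2],[0,0,0,0,0,0,0.1],[0,0,0,0,0,0,0.1],[0,0,0,0,0,-0.2,0.1],[0,0,0,0,0,-0.4,0.1],[0,0,0,0,0,-0.7,0.1],[0,0,0,0,0,-0.9,0.1],[0,0,0,0,0,-0.9,0.1]]]'
python3 -m handwheel '[[[0,0,0,0,0,-0.9,0.1],[0,0,0,0,-0.3,-0.9,0.1],[0,0,0,0,-0.6,-0.6,0.1],[0,0,0,0,-0.9,0,0.1],[0,0,0,0,-0.9,0,0.1],[0,0,0,0,-0.9,0,0.1],[0,0,0,0,-0.5,0,0.1],[0,0,0,0,0,0,0.1]]]'
python3 - <<'E'
from h import *
for n in("side","top"):
    c=optics.capture(n);P=(cloud(c)-S)@RS*1e3;h=cv2.cvtColor(c["pixels"],cv2.COLOR_RGB2HSV);H=h[...,0]
    box=(P[...,0]>-250)&(P[...,0]<40)&(abs(P[...,1])<230)&(P[...,2]>-100)&(P[...,2]<60)&(h[...,1]>140)
    for nm,m in(("yel",(H>22)&(H<34)&(P[...,1]>20)),("grn",(H>50)&(H<78)&(P[...,1]<-20)),("red",((H<4)|(H>174))&(abs(P[...,1])<75))):
        q=P[m&box]
        if len(q)>50: print(n,nm,len(q),*[np.percentile(q[:,i],[1,50,99]).round(1) for i in range(3)])
    if n=="side":cv2.imwrite("pics/a5.png",cv2.resize(c["pixels"][100:220,170:340],(800,565),interpolation=cv2.INTER_CUBIC)[:,:,::-1])
E
```

```text
time_s: 17.73
tcp_pos: [0.4953, 0.182, 0.2225]
orientation: [0.075, 0.997, -0.001, -0.001]
force: [0.6, 0.7, -0.8]
grip_width: 0.0383
grip_force: 0.0
time_s: 18.4
tcp_pos: [0.4768, 0.0567, 0.2944]
orientation: [0.078, 0.997, -0.001, 0.0]
force: [0.5, -0.1, 0.1]
grip_width: 0.0383
grip_force: 0.0
side yel 881 [-139.3 -115.3    1. ] [ 53.6 119.8 165.3] [-61.3 -18.8   9.2]
side grn 728 [-139.5 -104.9  -16.8] [-169.1  -93.2  -73.7] [-59.6 -21.5   9.7]
side red 1455 [-138.9  -31.6  -13.8] [-47.3  -3.   49.1] [-60.8 -25.3   9.1]
top yel 429 [-114.1  -19.4   -3.9] [ 69.1 121.3 165.7] [-59.5   5.7  12.7]
top grn 555 [-50.2 -19.6   2.1] [-173.8 -117.   -73.7] [-57.9  -1.9  12.3]
top red 1483 [-85.1 -31.9  -0.8] [-44.4   0.9  49.4] [-61.8 -48.4  11.5]
```

View pics/a5.png

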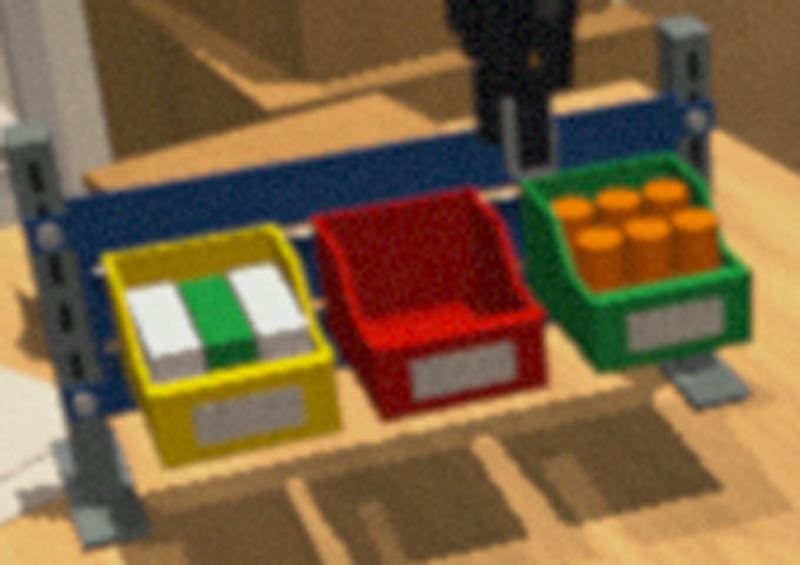

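The red bin hangs level and centred. Its front, height and rim match both neighbours to within a millimetre or so, and the gripper is clear.

```bash
python3 -c "
from station import order
print(order.sign_off())"
```

```text
the job is handed in; nothing more can be done
None
```

The red bin hangs level and fully home on the top louvre, centred between its neighbours; I let go, backed the gripper clear and handed the job in at about 18 s, with wrist-force readings in contact under about 10 N (no verdict came back).

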